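# Pour standoffs from a tilting pot into the kit tray

## Task

Swing the chute's diverter flap fully over so that it leads to the rectangular tray, then tip the pot in its cradle with the lever until all four brass standoffs have slid down the chute into that tray. Bring the pot back upright and let go; leave the circuit board, screwdriver and wire reel where they lie.

Things in the scene. Friction and masses are not known exactly. Their poses are not given: they have to be found in the camera images.
- feeder: Fixed bench feeder: grey base plate, two aluminium uprights (at y +-54 mm, 254 tall, 30 wide) that carry the tilting pot and, below it, an open chute sloping down 38 degrees along the feeder's +x, forked into a +y and a -y exit. Chute: x -40 to 142 mm, |y| up to 88, exit edge 52 mm above the bench, walls 26 to 34 high. Origin on the bench straight below the pivot; z up.
- pivot (a point): Middle of the pot's pivot axis, which is parallel to the feeder's y axis, 235 mm above the feeder's origin.
- cradle (a joint): Tilt of the steel pot (72 mm rim, 56 tall) and its lever about the pivot. 0 = upright, at its stop; grows to 2.2 rad, the other stop, as the mouth tips over towards the feeder's +x, above the chute. Steady friction 0.12 N m (about 1.2 N at the grip bar); stays where it is left. The standoffs slide out when it is tipped well past 1.6 rad.
- lever_grip (a point): Grip point on the lever's black round bar: 12 mm thick, 65 long, parallel to the pivot axis, 100 mm from it, beside the +y upright; 33 mm free on its -y side, 25 on its +y. At cradle tilt q it is at feeder x = 0.1 sin(q-1.1), y = 0.105, z = 0.235 + 0.1 cos(q-1.1) m: it swings over the top. Free above and below; a gripper can keep pointing down while the bar turns in its fingers.
- flap (a joint): Angle of the diverter flap about its hinge pin, which stands square to the chute floor at the fork. 0 = middle; positive = handle points to feeder +y and parts go to the +y exit; negative = the -y exit. Stops at +-0.58 rad. Blade points up the chute, handle down it: the handle points to the open exit. Stays where left (friction 0.06 N m, about 1 N at the knob).
- flap_knob (a point): Centre of the 24 mm black ball knob on the flap's handle, just beyond the chute's exit edge. At flap angle a it is at feeder x = 0.1276 + 0.0512 cos a, y = 0.065 sin a, z = 0.1395 - 0.0400 cos a (m). Free on both sides; its 8 mm thick arm lies just below it, on the uphill side. Fingertips 80 mm or more above the bench clear the chute's walls there.
- tray: Rectangular open tray of grey plastic, 130 (its x) x 110 (its y) x 40 mm, wall 3 mm. Origin at the centre of its underside. Stands under one of the two chute exits, with the feeder's yaw, its centre at feeder x = 195 mm and y = +62 or -62 mm. The standoffs belong here. Fixed.
- tin: Round open dish of the same grey plastic, 110 mm diameter at the rim, 40 mm tall, under the other exit. Origin at the centre of its underside. Nothing belongs in it. Fixed.
- standoff1: Brass hexagonal standoff, 12 mm across flats, 20 mm long, about 18 g; stands in the pot at the start. Origin at the centre of one end face, z along its length.
- standoff2: Brass hexagonal standoff, 12 mm across flats, 20 mm long, about 18 g; stands in the pot at the start. Origin at the centre of one end face, z along its length.
- standoff3: Brass hexagonal standoff, 12 mm across flats, 20 mm long, about 18 g; stands in the pot at the start. Origin at the centre of one end face, z along its length.
- standoff4: Brass hexagonal standoff, 12 mm across flats, 20 mm long, about 18 g; stands in the pot at the start. Origin at the centre of one end face, z along its length.
- board: Bystander: green circuit board 140 x 100 mm on four short brass legs, about 35 mm tall. Origin at the centre of its underside on the bench.
- screwdriver: Bystander: screwdriver lying on the bench along its own x axis. Origin under its middle.
- reel: Bystander: wire reel, 60 mm diameter, 40 mm tall, standing on its flange. Origin at the centre of its underside.

How it is judged (in metres and radians):
On the way, in this order (a step that is already met when the one before it is completed fails the run):
1. with the pot still upright, the flap is swung over to open the exit above the rectangular tray (at least 0.42 rad of its 0.58) (value of joint cradle below 0.3 rad and ((y of tray in the frame of feeder above 0 m and value of joint flap above 0.42 rad) or (y of tray in the frame of feeder below 0 m and value of joint flap below -0.42 rad))), for 0.2 s.
2. the pot is tipped right over (past 1.5 rad) (value of joint cradle above 1.5 rad), for 0.2 s.
At the end, for the whole second after the job is handed in: All four standoffs lie at rest (under 0.05 m/s) within the rectangular tray (inside its walls in plan, below 45 mm), and the pot is back upright to within 0.2 rad (x of standoff1 in the frame of tray between -0.063 and 0.063 m and y of standoff1 in the frame of tray between -0.053 and 0.053 m and z of each of standoff1, standoff2, standoff3, standoff4 in the frame of tray below 0.045 m and linear speed of each of standoff1, standoff2, standoff3, standoff4 below 0.05 m/s and x of standoff2 in the frame of tray between -0.063 and 0.063 m and y of standoff2 in the frame of tray between -0.053 and 0.053 m and x of standoff3 in the frame of tray between -0.063 and 0.063 m and y of standoff3 in the frame of tray between -0.053 and 0.053 m and x of standoff4 in the frame of tray between -0.063 and 0.063 m and y of standoff4 in the frame of tray between -0.053 and 0.053 m and value of joint cradle below 0.2 rad); the robot touches nothing.
It fails at once if the circuit board is pushed more than 30 mm from its place (distance of board from where it was at the start of the episode above 0.03 m).
It fails at once if the screwdriver is pushed more than 30 mm from its place (distance of screwdriver from where it was at the start of the episode above 0.03 m).
It fails at once if the wire reel is pushed more than 30 mm from its place (distance of reel from where it was at the start of the episode above 0.03 m).
It also fails if it takes over 64 s, if anything falls off the work surface, if the arm or the gripper's body presses on something with over 40 N, if the wrist force passes 120 N, or if a joint passes its speed limit or range.

## Robot

A 6-joint arm with a two-finger parallel gripper is mounted at the origin on the work surface. World frame = base frame: x ahead of the robot, y to its left, z up, the work surface at z = 0. Lengths are in mm, angles in rad, forces in N, time in s.
With the tool pointing down it reaches from about 250 to 800 mm from the base axis. Payload 8.5 kg.
Tool frame: the origin (TCP) lies midway between the tips of the shut fingers; the grasp point (between the pads) lies 19 mm behind it; z points along the fingers, y is the line along which they close (so a half turn about z gives the same grasp; the last joint's range is limited). The gripper opens to 85 mm and grips with 20 to 120 N. Pads are 22 mm wide; open, the fingers measure 114 mm over their backs; the gripper's body (76 mm by 85 mm) begins 54 mm behind the grasp point. The pads swing forward as they close: fully open they stand 13 mm farther back than shut.
Start: joints at [1.303, 0.238, -0.013, 1.319, 0, 1.571], TCP at [138.907, 506.245, 231.276] pointing down, gripper open.
Joint ranges: [-2.66, 2.66], [-1.03, 1.9], [-1.14, 1.46], [-1.82, 2.27], [-1.45, 1.34], [-3.14, 3.14]. Speed limits (rad/s): [2.22, 2.22, 2.79, 3.14, 3.14, 3.14].

## Interface

Orientations are given as a unit quaternion [x, y, z, w].
In Python, from cell import state, capture, get_calibration, hand_in gives the robot as it stands.
- The arm moves only by the tool apply_moves, never from a script. Its argument "motion" is a list of rows, each a list of 6 numbers: the shift along the tool's x, y, z in mm, then the turn, a rotation vector about the tool's x, y, z in rad. In form: [[x, y, z, wx, wy, wz], ...]. A call has exactly 10 rows; each row is the pose to reach, as a shift and turn from the pose commanded when the call began, along the tool's axes at that moment; what a row does not reach only later rows make up. A row lasts 1/8 s, in which the tool goes at most 62.5 mm and 10.7 degrees, less where a joint would pass 70% of its speed; a pose out of reach is approached as far as the arm can. A call with a gripper value outside its range is refused whole. "gripper" is the finger opening in mm, from 0 to 85.4, set as the call begins (left out, the last holds). The fingers move at their own pace and stop on an object; "newtons" is the grip in N (left out, the last holds). Time passes only in rows, so rows that repeat a pose let the fingers close, or fill a call up. It gives the time, the measured TCP pose, the force, the opening and the grip force at its end, in the units of the state.
- state(): the state, without advancing time (a new reading comes with each control period).
- capture(name): name is "side" or "top" or "wrist"; returns the picture (400x640x3 uint8, blue, green, red); there is no depth.
- get_calibration(name): a dict with "fx", "fy", "cx", "cy" (pixels), "R" (3x3) and "t" (3): a world point X has camera coordinates R X + t; the wrist camera has in their place "T_tool_cam" (4x4, takes a point from camera to tool coordinates, whose origin is the TCP and whose axes are the flange's). Camera axes: x right, y down, z forward; pixel columns grow to the right and rows downward; lengths in mm; the calibration is good to about 2 mm. A picture is of the moment at which its call begins: read the wrist's pose just before it. get_calibration takes no time and is no camera call.
- hand_in(): hands the job in; it is judged then, once.
The state is a dict: "time": time; "joint_pos": joint angles; "qvel": joint speeds; "effort": joint torques, N m; "position": TCP position; "eef_rot": TCP orientation; "contact_force": force on the tool from outside, world axes, zero at the start; "moment": the same for the moment, N m; "gripper_width": opening from 0.0 (shut) to 1.0 (fully open); "finger_force": force on a finger pad.
Only numpy, scipy, OpenCV 4.12 (cv2) and the standard library are available. Lean on these libraries where they do the work, as an engineer would, in place of code of your own. Each camera call takes 0.05 s, during which the arm holds its last target. There are 200 camera calls.

## Working session

There is one attempt and no reset: what is moved stays moved. The work goes in short steps, Python scripts to look and compute and a tool call to move; the robot and the scene stay as the last step left them, time stands still between calls to the robot, and variables do not carry over. Pictures are saved under pics/ and viewed, at most 10 in all, crops included, and the job is handed in when it is done.

Besides the shell and the picture viewer there is one more tool, called after "Request:" as name([rows], argument=value, ...), one row to a line, values as JSON. apply_moves: Moves the arm, as the interface text tells. Its arguments: {"type":"object","properties":{"motion":{"type":"array","items":{"type":"array","items":{"type":"number"}}},"gripper":{"type":"number"},"newtons":{"type":"number"}},"required":["motion"]}

```bash
mkdir -p pics
python3 - <<'E'
from cell import *
import cv2,numpy as np
for n in("side","top"):
    cv2.imwrite(f"pics/{n}.png",capture(n)); c=get_calibration(n); print(n,c)
print(state())
E
```

```text
side {'fx': 450.69492694085204, 'fy': 450.69492694085204, 'cx': 319.59640934800376, 'cy': 207.10230508199993, 'R': array([[ 0.97988635, -0.19932591, -0.00958732],
       [-0.16337055, -0.77368647, -0.61214321],
       [ 0.11459842,  0.60139706, -0.7906888 ]]), 't': array([-503.79038394,  182.63033007, 1275.62459195])}
top {'fx': 519.5007598968244, 'fy': 519.5007598968244, 'cx': 324.5808309637494, 'cy': 199.47892351235058, 'R': array([[ 0.02999115, -0.99930851,  0.02197788],
       [-0.99816095, -0.03110107, -0.05203306],
       [ 0.05268062, -0.02037693, -0.99840349]]), 't': array([ -40.01214139,  510.41511878, 1530.80093668])}
{'time': 0.1, 'joint_pos': array([ 1.30305069e+00,  2.38699715e-01, -1.41793071e-02,  1.31921292e+00,
       -4.10872863e-06,  1.57079916e+00]), 'qvel': array([-0.00239186, -0.00023488,  0.00264399, -0.00028308, -0.00030262,
       -0.00092728]), 'effort': array([-5.70863704e-04, -5.39720643e+01,  3.47001922e+01,  1.34534121e-02,
       -1.48193303e-04,  6.81716710e-07]), 'position': array([138.792201 , 505.9219762, 230.7493333]), 'eef_rot': array([ 1.33474672e-01,  9.91052013e-01, -6.42284776e-04, -8.44280142e-05]), 'contact_force': array([0.3665511 , 0.45819414, 0.43632649]), 'moment': array([-0.01342732,  0.04061078,  0.00271376]), 'finger_force': 0.0, 'gripper_width': 0.9981053491430076}
```

View pics/side.png

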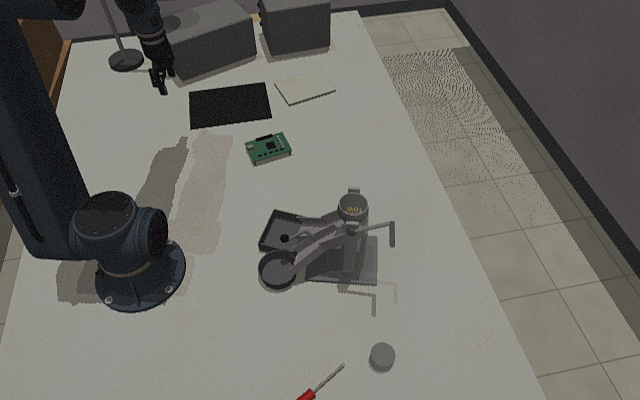

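View pics/top.png

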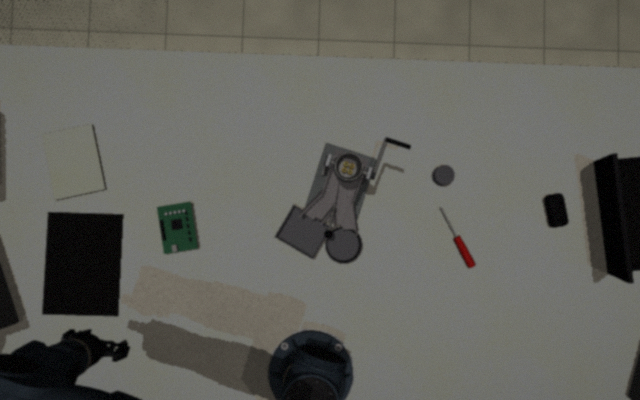

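The side view shows the pot at (352,207) and the lever bar at about (392,235). The top view shows the pot at (348,167), the lever bar at (397,143), the rectangular tray at (302,231) on the feeder's -y side, and the tin at (344,246). I'll zoom in for accurate pixels.

Run:
```python
import cv2,numpy as np
a=cv2.imread("pics/top.png")[125:275,265:425]; b=cv2.imread("pics/side.png")[175:325,250:410]
r=lambda i:cv2.convertScaleAbs(cv2.resize(i,None,fx=5,fy=5,interpolation=cv2.INTER_CUBIC)[:,:],alpha=1.8)
o=cv2.resize(np.hstack([r(a)]),(640,600));cv2.imwrite("pics/zt.png",o)
cv2.imwrite("pics/zs.png",cv2.resize(r(b),(640,600)))
```

```text
(no output)
```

View pics/zt.png

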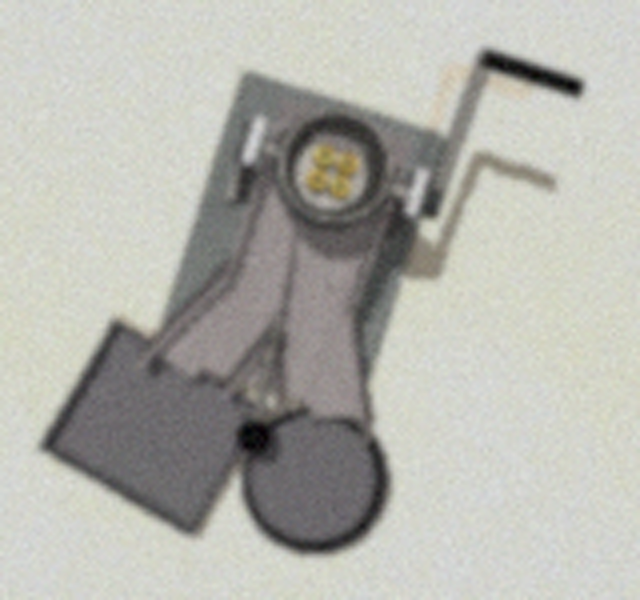

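View pics/zs.png

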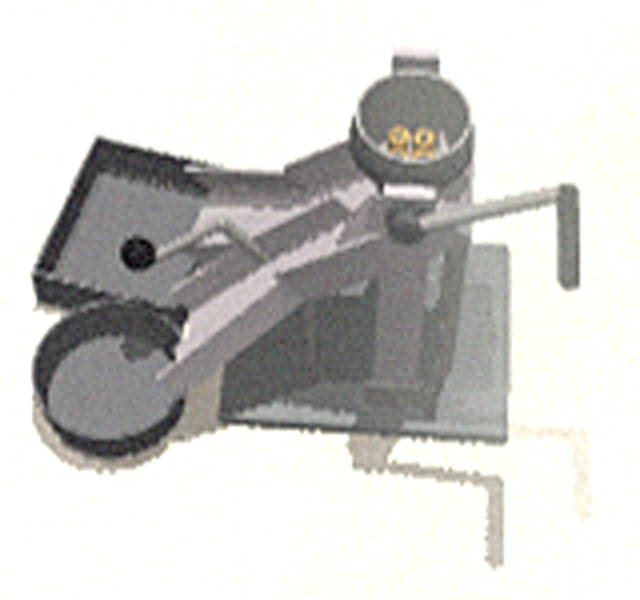

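The zooms show:
- **Lever bar:** centre at top (398.2,143.2) and side (392.2,234.2).
- **Knob:** top (328.8,234.3) and side (284.3,238.3).
- **Tray:** rim corners visible in the top view.
- **Standoffs:** four of them standing in the pot.

I'll fit the feeder pose from these.

```bash
cat > h.py <<'E'
import numpy as np
from cell import *
from scipy.optimize import least_squares
def proj(n,X):
    c=get_calibration(n); p=c["R"]@X+c["t"]; return np.array([c["fx"]*p[0]/p[2]+c["cx"],c["fy"]*p[1]/p[2]+c["cy"]])
def W(p,X):
    c,s=np.cos(p[2]),np.sin(p[2]); return np.array([p[0]+c*X[0]-s*X[1],p[1]+s*X[0]+c*X[1],X[2]])
def lever(q): return np.array([100*np.sin(q-1.1),105,235+100*np.cos(q-1.1)])
def knob(a): return np.array([127.6+51.2*np.cos(a),65*np.sin(a),139.5-40*np.cos(a)])
E
python3 - <<'E'
from h import *
T=lambda u,v:(265+u/4,125+v/4); S=lambda u,v:(250+u/4,175+v/4)
obs=[("top",T(533,73),lever(0)),("side",S(569,237),lever(0)),
("top",T(118,320),[130,-117,40]),("top",T(45,447),[260,-117,40]),("top",T(195,533),[260,-7,40]),
("top",T(316,483),[195,62,40]),("top",T(255,140),[0,-54,254]),("top",T(417,192),[0,54,254]),("side",S(410,192),[0,54,254]),
("top",T(255,437),None),("side",S(137,253),None)]
def f(p): return np.concatenate([proj(n,W(p,X if X is not None else knob(p[3])))-uv for n,uv,X in obs])
r=least_squares(f,[450,-50,2.9,0.0],loss="soft_l1");print(r.x);print(f(r.x).reshape(-1,2).round(1))
np.save("p.npy",r.x[:3]); p=r.x
print("knob",[W(p,knob(a)).round(1) for a in (p[3],0,-.3,-.58)]); print("lever",[W(p,lever(q)).round(1) for q in(0,1.1,2.2)])
E
```

```text
[ 5.84477400e+02 -7.74296249e+01  2.85970473e+00  1.61234346e-01]
[[ 2.2  0.8]
 [-0.   1.3]
 [-2.6 -0.4]
 [ 1.7 10.4]
 [ 0.3  0.5]
 [-0.5 -1. ]
 [-0.6 -0.4]
 [-0.3 -0.2]
 [-0.  -1.4]
 [ 0.3 -0.2]
 [ 0.3 -0.3]]
knob [array([410.5, -37.9, 100. ]), array([412.7, -27.7,  99.5]), array([420.3,  -9.9, 101.3]), array([430.7,   4.2, 106. ])]
lever [array([ 640.9, -203.1,  280.4]), array([ 555.3, -178.3,  335. ]), array([ 469.7, -153.5,  280.4])]
```

```bash
cat >> h.py <<'E'
from scipy.spatial.transform import Rotation as Ro
try: P=np.load("p.npy")
except Exception: P=None
def rel(X,yaw=None,pos=None,R=None):
    """tool-frame shift/turn to world X, pointing down with tool y along yaw (mod pi)"""
    s=state(); R0=Ro.from_quat(s["eef_rot"]) if R is None else R; p0=s["position"] if pos is None else pos
    sh=R0.inv().apply(np.asarray(X)-p0)
    out=[]
    for k in ((0,1) if yaw is not None else ()):
        y=np.array([np.cos(yaw+k*np.pi),np.sin(yaw+k*np.pi),0]); z=np.array([0,0,-1.]); M=np.c_[np.cross(y,z),y,z]
        out.append((R0.inv()*Ro.from_matrix(M)).as_rotvec().round(3))
    return sh.round(1),out
E
python3 - <<'E'
from h import *
T=lambda u,v:(265+u/4,125+v/4); S=lambda u,v:(250+u/4,175+v/4)
obs=[("top",T(533,73),lever(0)),("side",S(569,237),lever(0)),
("top",T(316,483),[195,62,40]),("top",T(255,140),[0,-54,254]),("top",T(417,192),[0,54,254]),("side",S(410,192),[0,54,254]),
("top",T(255,437),None),("side",S(137,253),None)]
def f(p): return np.concatenate([proj(n,W(p,X if X is not None else knob(p[3])))-uv for n,uv,X in obs])
r=least_squares(f,[580,-77,2.86,0.1],loss="soft_l1");print(r.x);print(f(r.x).reshape(-1,2).round(1).tolist())
p=r.x;np.save("p.npy",p[:3])
for n,x in (("knob",knob(p[3])),("knob-.58",knob(-.58)),("lever",lever(0)),("traycorner",np.array([260,-117,40]))): print(n,W(p,x).round(1))
X=W(p,knob(p[3]));X[2]=190
print(rel(X,p[2]+np.pi/2)); print(Ro.from_quat(state()["eef_rot"]).as_matrix().round(2))
E
```

```text
[ 5.83521032e+02 -7.69230832e+01  2.87654419e+00  1.18824312e-01]
[[1.7, 0.3], [0.3, 0.7], [0.5, -0.7], [-0.9, 0.4], [-0.4, -0.1], [-0.1, -1.5], [0.1, 0.2], [-0.2, -0.2]]
knob [409.3 -37.6  99.8]
knob-.58 [428.4   2.1 106. ]
lever [ 642.  -201.6  280.4]
traycorner [363.2 104.1  40. ]
(array([-404.7, -452.6,   41.3]), [array([0.000e+00, 2.000e-03, 3.139e+00]), array([-0.001,  0.   , -0.003])])
[[-0.96  0.26 -0.  ]
 [ 0.26  0.96 -0.  ]
 [-0.   -0.   -1.  ]]
```

Request:
apply_moves([
  [-40, -45, 4, 0, 0, 0],
  [-81, -91, 8, 0, 0, 0],
  [-121, -136, 12, 0, 0, 0],
  [-162, -181, 16, 0, 0, 0],
  [-202, -226, 20, 0, 0, 0],
  [-243, -272, 24, 0, 0, 0],
  [-283, -317, 28, 0, 0, 0],
  [-324, -362, 32, 0, 0, 0],
  [-364, -407, 36, 0, 0, 0],
  [-405, -452, 41, 0, 0, 0],
], gripper=50)

```text
time: 1.35
position: [410.3, -38.9, 190.2]
eef_rot: [0.134, 0.991, 0.0, 0.0]
contact_force: [1.5, 1.3, 0.3]
gripper_width: 0.587
finger_force: 0.0
```

Run:
```python
from h import *
import cv2
s=state(); im=capture("wrist"); cv2.imwrite("pics/w1.png",im)
c=get_calibration("wrist"); print(s["position"],s["eef_rot"])
M=c["T_tool_cam"];R=Ro.from_quat(s["eef_rot"]).as_matrix()
for a in (.12,):
    q=R.T@(W(P,knob(a))-s["position"]); q=M[:3,:3].T@(q-M[:3,3]); print("pred knob px",c["fx"]*q[0]/q[2]+c["cx"],c["fy"]*q[1]/q[2]+c["cy"])
```

```text
[410.3024525  -38.91380533 190.2460348 ] [1.33696480e-01 9.91022304e-01 5.68923390e-05 2.01690431e-04]
pred knob px 314.1462866462466 205.49053389347435
```

View pics/w1.png

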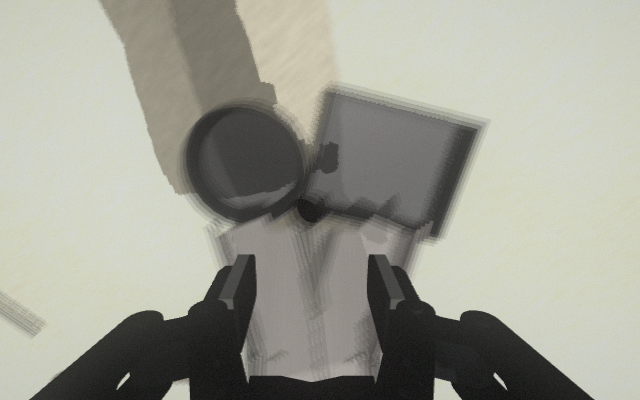

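The knob is at (311,209), within about 5 px of the prediction (314,205). I'll go down around it, then push towards feeder -y, which is tool +y.

Request:
apply_moves([
  [0, 0, 20, 0, 0, 0],
  [0, 0, 40, 0, 0, 0],
  [0, 0, 60, 0, 0, 0],
  [0, 0, 80, 0, 0, 0],
  [0, 0, 95, 0, 0, 0],
  [0, 0, 103, 0, 0, 0],
  [0, 0, 103, 0, 0, 0],
  [-1, 8, 103, 0, 0, 0],
  [-2, 16, 103, 0, 0, 0],
  [-2, 22, 103, 0, 0, 0],
])

```text
time: 2.65
position: [417.9, -15.6, 87.5]
eef_rot: [0.133, 0.991, -0.0, 0.0]
contact_force: [-0.7, -0.9, -0.7]
gripper_width: 0.581
finger_force: 0.6
```

Request:
apply_moves([
  [0, 5, 0, 0, 0, 0],
  [0, 10, 0, 0, 0, 0],
  [-1, 15, 0, 0, 0, 0],
  [-2, 20, 0, 0, 0, 0],
  [-3, 24, 0, 0, 0, 0],
  [-4, 27, 0, 0, 0, 0],
  [-5, 30, 0, 0, 0, 0],
  [-5, 32, 0, 0, 0, 0],
  [-5, 34, 0, 0, 0, 0],
  [-5, 34, 0, 0, 0, 0],
])

```text
time: 3.9
position: [431.5, 15.5, 87.3]
eef_rot: [0.133, 0.991, 0.0, 0.0]
contact_force: [0.4, 0.1, -0.1]
gripper_width: 0.583
finger_force: 0.2
```

Run:
```python
from h import *
import cv2
cv2.imwrite("pics/t2.png",cv2.convertScaleAbs(cv2.resize(capture("side")[175:325,230:430],None,fx=3,fy=3),alpha=1.8))
s=state(); v=s["position"]-W(P,[0,0,0]); c,q=np.cos(P[2]),np.sin(P[2]); print("feeder xy",c*v[0]+q*v[1],-q*v[0]+c*v[1],s["contact_force"])
```

```text
feeder xy 170.97948830343037 -49.33590903376111 [-0.17685507 -0.61128022  0.18976896]
```

View pics/t2.png

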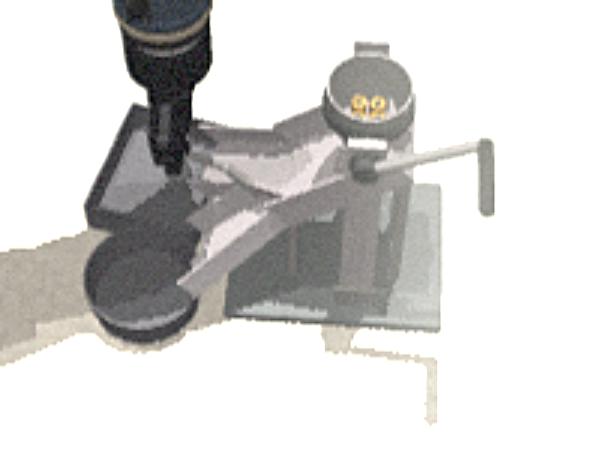

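The flap blade has swung over, but the push force doesn't show the stop yet. I'll push a little further until it rises.

Request:
apply_moves([
  [0, 1, 0, 0, 0, 0],
  [0, 2, 0, 0, 0, 0],
  [-1, 3, 0, 0, 0, 0],
  [-1, 4, 0, 0, 0, 0],
  [-1, 5, 0, 0, 0, 0],
  [-1, 6, 0, 0, 0, 0],
  [-1, 7, 0, 0, 0, 0],
  [-1, 8, 0, 0, 0, 0],
  [-1, 8, 0, 0, 0, 0],
  [-1, 8, 0, 0, 0, 0],
])

```text
time: 5.2
position: [432.0, 17.0, 86.8]
eef_rot: [0.135, 0.991, -0.007, -0.001]
contact_force: [-7.2, -34.4, 6.4]
gripper_width: 0.592
finger_force: 18.1
```

The force jumped to 34 N, so the flap is at its stop. I'll back off and rise.

Request:
apply_moves([
  [0, -5, 0, 0, 0, 0],
  [0, -15, 0, 0, 0, 0],
  [0, -15, -10, 0, 0, 0],
  [0, -15, -40, 0, 0, 0],
  [0, -15, -80, 0, 0, 0],
  [0, -15, -130, 0, 0, 0],
  [0, -15, -180, 0, 0, 0],
  [0, -15, -220, 0, 0, 0],
  [0, -15, -260, 0, 0, 0],
  [0, -15, -280, 0, 0, 0],
])

```text
time: 6.45
position: [430.9, 8.8, 370.2]
eef_rot: [0.133, 0.991, 0.001, 0.002]
contact_force: [1.1, 0.3, 0.6]
gripper_width: 0.585
finger_force: 0.0
```

Run:
```python
from h import *
import cv2
cv2.imwrite("pics/t3.png",cv2.convertScaleAbs(cv2.resize(capture("side")[175:325,230:430],None,fx=3,fy=3),alpha=1.8))
s=state(); X=W(P,lever(0)); X[2]=360
print(s["position"],s["joint_pos"],rel(X,P[2]),X)
```

```text
[431.27266208   8.81404916 371.65897585] [2.00842265e-02 6.15567903e-02 1.26948878e-01 1.63073690e+00
 4.92425125e-04 2.87473045e-01] (array([-258.8, -147.3,   12.7]), [array([-0.002,  0.006, -1.573]), array([0.006, 0.002, 1.568])]) [ 642.02427038 -201.60217789  360.        ]
```

View pics/t3.png

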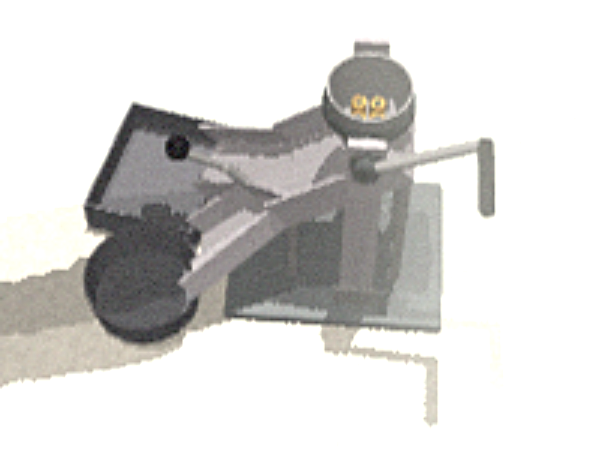

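The knob now sits on the tray side at (178,147) in the crop, so the flap is fully over. Next I'll move above the lever bar with a quarter turn.

Request:
apply_moves([
  [-29, -16, 1, 0, 0, 0.174],
  [-58, -33, 3, 0, 0, 0.349],
  [-86, -49, 4, 0, 0, 0.523],
  [-115, -65, 6, 0, 0, 0.697],
  [-144, -82, 7, 0, 0, 0.872],
  [-173, -98, 8, 0, 0, 1.046],
  [-201, -115, 10, 0, 0, 1.22],
  [-230, -131, 11, 0, 0, 1.394],
  [-259, -147, 12, 0, 0, 1.568],
  [-259, -147, 12, 0, 0, 1.568],
], gripper=60)

```text
time: 7.75
position: [642.5, -202.9, 353.1]
eef_rot: [0.795, 0.607, -0.001, -0.001]
contact_force: [-0.3, 0.5, 0.9]
gripper_width: 0.698
finger_force: 0.0
```

Run:
```python
from h import *
import cv2
s=state(); im=capture("wrist"); cv2.imwrite("pics/w4.png",im)
c=get_calibration("wrist"); print(s["position"],rel(W(P,lever(0)),P[2]))
M=c["T_tool_cam"];R=Ro.from_quat(s["eef_rot"]).as_matrix()
L=lever(0)
for d in (-33,0,32):
    q=R.T@(W(P,L+[0,d,0])-s["position"]); q=M[:3,:3].T@(q-M[:3,3]); print("px",c["fx"]*q[0]/q[2]+c["cx"],c["fy"]*q[1]/q[2]+c["cy"])
```

```text
[ 642.49011146 -202.90795733  353.11443421] (array([ 0.5,  0.3, 73.6]), [array([ 1.00e-03, -3.00e-03, -3.14e+00]), array([-0.002, -0.   ,  0.001])])
px 311.73588345033284 161.67352993906087
px 311.819063961662 211.44023804076224
px 311.89301104682386 255.6826085601727
```

View pics/w4.png

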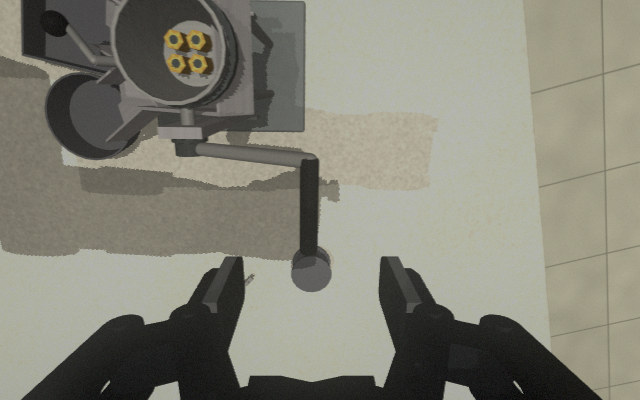

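The bar runs along column 309 from row 158 to 255, within 3–4 px of the prediction. I'll go down and grip it.

Request:
apply_moves([
  [0, -1, 20, 0, 0, 0],
  [0, -1, 40, 0, 0, 0],
  [0, -1, 60, 0, 0, 0],
  [0, -1, 78, 0, 0, 0],
  [0, -1, 88, 0, 0, 0],
  [0, -1, 92, 0, 0, 0],
  [0, -1, 92, 0, 0, 0],
  [0, -1, 92, 0, 0, 0],
  [0, -1, 92, 0, 0, 0],
  [0, -1, 92, 0, 0, 0],
])

```text
time: 9.05
position: [640.6, -201.8, 263.5]
eef_rot: [0.794, 0.607, 0.0, 0.0]
contact_force: [-0.3, 0.2, 0.3]
gripper_width: 0.702
finger_force: 0.0
```

Request:
apply_moves([
  [0, -1, 0, 0, 0, 0],
  [0, -1, 0, 0, 0, 0],
  [0, -1, 0, 0, 0, 0],
  [0, -1, 0, 0, 0, 0],
  [0, -1, 0, 0, 0, 0],
  [0, -1, 0, 0, 0, 0],
  [0, -1, 0, 0, 0, 0],
  [0, -1, 0, 0, 0, 0],
  [0, -1, 0, 0, 0, 0],
  [0, -1, 0, 0, 0, 0],
], gripper=0, newtons=20)

```text
time: 10.3
position: [640.7, -201.8, 263.9]
eef_rot: [0.794, 0.607, 0.001, 0.001]
contact_force: [5.5, -1.4, 1.7]
gripper_width: 0.132
finger_force: 21.0
```

Run:
```python
from h import *
for q0,q1 in((0,.55),(.55,1.1),(1.1,1.65),(1.65,2.17)):
    print(q0,[[round(-(lever(q)-lever(q0))[0],1),round(-(lever(q)-lever(q0))[2],1)] for q in np.linspace(q0,q1,11)[1:]])
```

```text
0 [[np.float64(-2.6), np.float64(-4.8)], [np.float64(-5.5), np.float64(-9.5)], [np.float64(-8.7), np.float64(-14.0)], [np.float64(-12.0), np.float64(-18.4)], [np.float64(-15.7), np.float64(-22.5)], [np.float64(-19.5), np.float64(-26.4)], [np.float64(-23.6), np.float64(-30.1)], [np.float64(-27.8), np.float64(-33.6)], [np.float64(-32.2), np.float64(-36.9)], [np.float64(-36.9), np.float64(-39.9)]]
0.55 [[np.float64(-4.8), np.float64(-2.7)], [np.float64(-9.7), np.float64(-5.2)], [np.float64(-14.7), np.float64(-7.4)], [np.float64(-19.9), np.float64(-9.4)], [np.float64(-25.1), np.float64(-11.0)], [np.float64(-30.4), np.float64(-12.3)], [np.float64(-35.8), np.float64(-13.4)], [np.float64(-41.3), np.float64(-14.1)], [np.float64(-46.8), np.float64(-14.6)], [np.float64(-52.3), np.float64(-14.7)]]
1.1 [[np.float64(-5.5), np.float64(0.2)], [np.float64(-11.0), np.float64(0.6)], [np.float64(-16.4), np.float64(1.4)], [np.float64(-21.8), np.float64(2.4)], [np.float64(-27.2), np.float64(3.8)], [np.float64(-32.4), np.float64(5.4)], [np.float64(-37.6), np.float64(7.3)], [np.float64(-42.6), np.float64(9.5)], [np.float64(-47.5), np.float64(12.0)], [np.float64(-52.3), np.float64(14.7)]]
1.65 [[np.float64(-4.4), np.float64(2.8)], [np.float64(-8.6), np.float64(5.9)], [np.float64(-12.6), np.float64(9.2)], [np.float64(-16.5), np.float64(12.6)], [np.float64(-20.2), np.float64(16.3)], [np.float64(-23.6), np.float64(20.2)], [np.float64(-26.9), np.float64(24.2)], [np.float64(-30.0), np.float64(28.4)], [np.float64(-32.8), np.float64(32.7)], [np.float64(-35.5), np.float64(37.2)]]
```

Gripped: the opening is 11 mm on the 12 mm bar. Swinging it over now.

Request:
apply_moves([
  [0, -2.6, -4.8, 0, 0, 0],
  [0, -5.5, -9.5, 0, 0, 0],
  [0, -8.7, -14, 0, 0, 0],
  [0, -12, -18.4, 0, 0, 0],
  [0, -15.7, -22.5, 0, 0, 0],
  [0, -19.5, -26.4, 0, 0, 0],
  [0, -23.6, -30.1, 0, 0, 0],
  [0, -27.8, -33.6, 0, 0, 0],
  [0, -32.2, -36.9, 0, 0, 0],
  [0, -36.9, -39.9, 0, 0, 0],
])

```text
time: 11.55
position: [605.7, -191.9, 304.8]
eef_rot: [0.794, 0.608, 0.002, 0.002]
contact_force: [6.9, 0.6, 5.5]
gripper_width: 0.131
finger_force: 20.8
```

Request:
apply_moves([
  [0, -4.8, -2.7, 0, 0, 0],
  [0, -9.7, -5.2, 0, 0, 0],
  [0, -14.7, -7.4, 0, 0, 0],
  [0, -19.9, -9.4, 0, 0, 0],
  [0, -25.1, -11, 0, 0, 0],
  [0, -30.4, -12.3, 0, 0, 0],
  [0, -35.8, -13.4, 0, 0, 0],
  [0, -41.3, -14.1, 0, 0, 0],
  [0, -46.8, -14.6, 0, 0, 0],
  [0, -52.3, -14.7, 0, 0, 0],
])

```text
time: 12.8
position: [554.2, -177.5, 318.8]
eef_rot: [0.794, 0.608, 0.001, 0.001]
contact_force: [3.9, 4.1, 0.8]
gripper_width: 0.131
finger_force: 20.7
```

Request:
apply_moves([
  [0, -5.5, 0.2, 0, 0, 0],
  [0, -11, 0.6, 0, 0, 0],
  [0, -16.4, 1.4, 0, 0, 0],
  [0, -21.8, 2.4, 0, 0, 0],
  [0, -27.2, 3.8, 0, 0, 0],
  [0, -32.4, 5.4, 0, 0, 0],
  [0, -37.6, 7.3, 0, 0, 0],
  [0, -42.6, 9.5, 0, 0, 0],
  [0, -47.5, 12, 0, 0, 0],
  [0, -52.3, 14.7, 0, 0, 0],
])

```text
time: 14.05
position: [502.6, -164.4, 303.0]
eef_rot: [0.794, 0.607, -0.0, 0.0]
contact_force: [4.2, 1.9, 0.8]
gripper_width: 0.131
finger_force: 20.6
```

Request:
apply_moves([
  [0, -4.4, 2.8, 0, 0, 0],
  [0, -8.6, 5.9, 0, 0, 0],
  [0, -12.6, 9.2, 0, 0, 0],
  [0, -16.5, 12.6, 0, 0, 0],
  [0, -20.2, 16.3, 0, 0, 0],
  [0, -23.6, 20.2, 0, 0, 0],
  [0, -26.9, 24.2, 0, 0, 0],
  [0, -30, 28.4, 0, 0, 0],
  [0, -32.8, 32.7, 0, 0, 0],
  [0, -34.5, 35.5, 0, 0, 0],
])

```text
time: 15.3
position: [469.6, -155.3, 267.5]
eef_rot: [0.794, 0.607, 0.0, 0.0]
contact_force: [4.6, 1.1, 0.5]
gripper_width: 0.131
finger_force: 19.9
```

Request:
apply_moves([
  [0, 0, 0, 0, 0, 0],
  [0, 0, 0, 0, 0, 0],
  [0, 0, 0, 0, 0, 0],
  [0, 0, 0, 0, 0, 0],
  [0, 0, 0, 0, 0, 0],
  [0, 0, 0, 0, 0, 0],
  [0, 0, 0, 0, 0, 0],
  [0, 0, 0, 0, 0, 0],
  [0, 0, 0, 0, 0, 0],
  [0, 0, 0, 0, 0, 0],
])

```text
time: 16.55
position: [469.7, -155.3, 267.7]
eef_rot: [0.794, 0.607, -0.0, 0.0]
contact_force: [3.8, 1.8, -2.3]
gripper_width: 0.128
finger_force: 19.6
```

Run:
```python
from h import *
import cv2
a=capture("side")[175:325,230:430];b=capture("top")[125:275,245:445]
cv2.imwrite("pics/c5.png",cv2.convertScaleAbs(cv2.resize(np.vstack([a,b]),None,fx=2,fy=2,interpolation=cv2.INTER_CUBIC),alpha=1.8))
print(state()["position"])
```

```text
[ 469.64524743 -155.33493713  267.74163953]
```

View pics/c5.png

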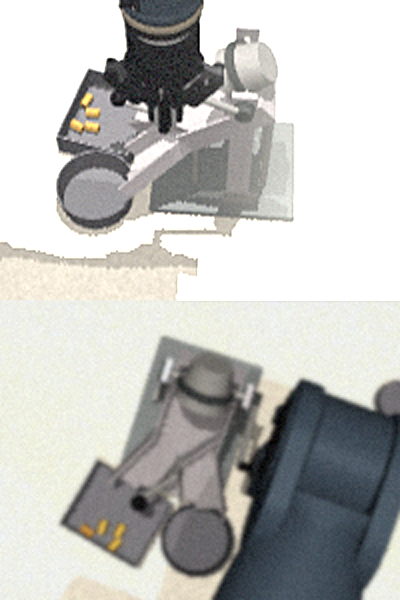

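All four standoffs lie in the tray, around (90,115) in the side half, and the tin is empty. I'll swing the pot back upright.

Request:
apply_moves([
  [0, 1.7, -2.8, 0, 0, 0],
  [0, 4.5, -7.1, 0, 0, 0],
  [0, 7.6, -11.3, 0, 0, 0],
  [0, 10.9, -15.3, 0, 0, 0],
  [0, 14.3, -19.2, 0, 0, 0],
  [0, 18, -22.9, 0, 0, 0],
  [0, 21.9, -26.3, 0, 0, 0],
  [0, 25.9, -29.6, 0, 0, 0],
  [0, 30.1, -32.7, 0, 0, 0],
  [0, 34.5, -35.5, 0, 0, 0],
])

```text
time: 17.9
position: [501.8, -164.7, 304.5]
eef_rot: [0.794, 0.607, -0.001, 0.0]
contact_force: [-7.1, 1.4, 7.0]
gripper_width: 0.129
finger_force: 20.4
```

Request:
apply_moves([
  [0, 4.8, -2.7, 0, 0, 0],
  [0, 9.7, -5.2, 0, 0, 0],
  [0, 14.7, -7.4, 0, 0, 0],
  [0, 19.9, -9.4, 0, 0, 0],
  [0, 25.1, -11, 0, 0, 0],
  [0, 30.4, -12.3, 0, 0, 0],
  [0, 35.8, -13.4, 0, 0, 0],
  [0, 41.3, -14.1, 0, 0, 0],
  [0, 46.8, -14.6, 0, 0, 0],
  [0, 52.3, -14.7, 0, 0, 0],
])

```text
time: 19.15
position: [553.4, -179.1, 318.2]
eef_rot: [0.795, 0.607, -0.001, 0.001]
contact_force: [-3.0, -3.4, 0.7]
gripper_width: 0.127
finger_force: 21.0
```

Request:
apply_moves([
  [0, 5.5, 0.2, 0, 0, 0],
  [0, 11, 0.6, 0, 0, 0],
  [0, 16.4, 1.4, 0, 0, 0],
  [0, 21.8, 2.4, 0, 0, 0],
  [0, 27.2, 3.8, 0, 0, 0],
  [0, 32.4, 5.4, 0, 0, 0],
  [0, 37.6, 7.3, 0, 0, 0],
  [0, 42.6, 9.5, 0, 0, 0],
  [0, 47.5, 12, 0, 0, 0],
  [0, 52.3, 14.7, 0, 0, 0],
])

```text
time: 20.4
position: [604.1, -192.2, 303.1]
eef_rot: [0.794, 0.607, -0.0, 0.0]
contact_force: [-4.3, -1.9, -0.7]
gripper_width: 0.13
finger_force: 21.4
```

Request:
apply_moves([
  [0, 4.7, 3, 0, 0, 0],
  [0, 9.1, 6.3, 0, 0, 0],
  [0, 13.3, 9.8, 0, 0, 0],
  [0, 17.4, 13.5, 0, 0, 0],
  [0, 21.2, 17.4, 0, 0, 0],
  [0, 24.9, 21.5, 0, 0, 0],
  [0, 28.2, 25.9, 0, 0, 0],
  [0, 31.4, 30.4, 0, 0, 0],
  [0, 34.3, 35.1, 0, 0, 0],
  [0, 36.5, 39.5, 0, 0, 0],
])

```text
time: 21.65
position: [639.4, -201.5, 263.5]
eef_rot: [0.794, 0.607, 0.0, 0.0]
contact_force: [-1.1, -4.9, 3.3]
gripper_width: 0.13
finger_force: 22.6
```

Request:
apply_moves([
  [0, 0, 0, 0, 0, 0],
  [0, 0, 0, 0, 0, 0],
  [0, 0, 0, 0, 0, 0],
  [0, 0, 0, 0, 0, 0],
  [0, 0, 0, 0, 0, 0],
  [0, 0, 0, 0, 0, 0],
  [0, 0, -10, 0, 0, 0],
  [0, 0, -30, 0, 0, 0],
  [0, 0, -60, 0, 0, 0],
  [0, 0, -90, 0, 0, 0],
], gripper=60)

```text
time: 22.9
position: [638.9, -201.3, 355.5]
eef_rot: [0.794, 0.607, 0.0, 0.0]
contact_force: [0.3, -0.1, -0.5]
gripper_width: 0.705
finger_force: 0.0
```

Request:
apply_moves([
  [0, 0, -20, 0, 0, 0],
  [0, 0, -40, 0, 0, 0],
  [0, 0, -60, 0, 0, 0],
  [30, 0, -60, 0, 0, 0],
  [60, 0, -60, 0, 0, 0],
  [60, 0, -60, 0, 0, 0],
  [60, 0, -60, 0, 0, 0],
  [60, 0, -60, 0, 0, 0],
  [60, 0, -60, 0, 0, 0],
  [60, 0, -60, 0, 0, 0],
])

```text
time: 24.15
position: [654.7, -143.9, 413.8]
eef_rot: [0.795, 0.607, -0.0, 0.0]
contact_force: [-0.4, 0.8, 0.8]
gripper_width: 0.704
finger_force: 0.0
```

Run:
```python
from h import *
import cv2
a=capture("side")[175:325,230:430];b=capture("top")[125:275,245:445]
cv2.imwrite("pics/c6.png",cv2.convertScaleAbs(cv2.resize(np.vstack([a,b]),None,fx=2,fy=2,interpolation=cv2.INTER_CUBIC),alpha=1.8))
print(state()["position"])
```

```text
[ 654.72157112 -143.68001222  413.73548328]
```

View pics/c6.png

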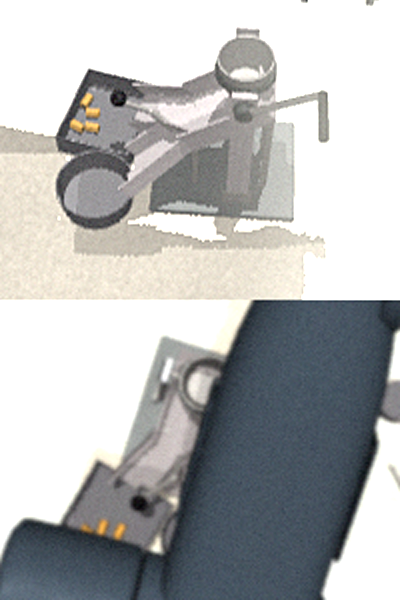

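The pot is upright and empty, the lever is back at its start, all four standoffs are in the tray, and the gripper is clear.

```bash
python3 -c "from cell import *;print(hand_in())"
```

```text
the job is handed in; nothing more can be done
None
```

I swung the flap fully over to the rectangular tray and tipped all four standoffs into it, then returned the pot upright, let go, and handed the job in at about 24 s; no verdict came back.

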